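Return the pipe fittings to their sample bins

TASK

Tidy the brass pipe fittings away: put the loose tee, the right-angle elbow and the round straight socket each into the caddy bin that shows the same fitting as a sample on its ledge, set down on the bin floor the same way up as they are now (tee and elbow lying flat, socket standing on end). The cross, the obtuse elbow and the hexagonal sleeve match no sample: leave them, and the glass jar, where they are.

Things in the scene. Friction and masses are not known exactly. Their poses are not given: they have to be found in the camera images.
- tee: Tee, three branches (0.2 kg): brass pipe fitting lying flat; round branches of 29 mm diameter, each ending in a 14 mm long band of 35 mm diameter whose face has a dark round bore. Overall height 35 mm, axes of the branches 17.5 mm above its underside. Origin: the crossing of the branch axes, at the underside; z up. One branch along +x, two along +y and -y, each face 36 mm from the origin.
- elbow: Right-angle elbow, two branches (0.16 kg): brass pipe fitting lying flat; round branches of 29 mm diameter, each ending in a 14 mm long band of 35 mm diameter whose face has a dark round bore. Overall height 35 mm, axes of the branches 17.5 mm above its underside. Origin: the crossing of the branch axes, at the underside; z up. Branches along +x and +y, each face 36 mm from the origin.
- socket: Straight socket (0.13 kg): round brass sleeve standing on end, 36 mm diameter over its two end bands (34 mm between them), 40 mm high, dark bore on top. Origin: centre of its underside, z up along its axis.
- cross: Look-alike, matches no sample: four-way cross: brass pipe fitting lying flat; round branches of 29 mm diameter, each ending in a 14 mm long band of 35 mm diameter whose face has a dark round bore. Overall height 35 mm, axes of the branches 17.5 mm above its underside. Origin: the crossing of the branch axes, at the underside; z up. Branches along +x, -x, +y, -y, faces 36 mm from the origin.
- bend45: Look-alike, matches no sample: obtuse elbow, its two branches 135 degrees apart: brass pipe fitting lying flat; round branches of 29 mm diameter, each ending in a 14 mm long band of 35 mm diameter whose face has a dark round bore. Overall height 35 mm, axes of the branches 17.5 mm above its underside. Origin: the crossing of the branch axes, at the underside; z up. Branches along +x and at 135 degrees from it (towards +y), faces 32 mm from the origin.
- hexpiece: Look-alike, matches no sample: hexagonal brass sleeve standing on end, 44 mm across corners, 38 mm across flats, 40 mm high, dark bore on top. Origin: centre of its underside, z up.
- jar: Glass jar with black screw lid, a bystander standing among the fittings: 66 mm diameter, 86 mm high, 0.3 kg. Origin: centre of its underside, z up.
- bin_tee: Bin of the tee: fixed white open bin in a grey caddy, inside 104 (x) by 114 (y) mm, walls 3 mm, rim 24 and inner floor 3 mm above its underside. Origin: centre of its underside, 4 mm above the shelf. At x = 55 to 137 mm a ledge carries its sample, a fixed full-size tee (top at most 60 mm up). The three bins stand in a row along y, 122 mm apart, in any order; caddy end cheeks 30 mm high.
- bin_elbow: Bin of the elbow: fixed white open bin in a grey caddy, inside 104 (x) by 114 (y) mm, walls 3 mm, rim 24 and inner floor 3 mm above its underside. Origin: centre of its underside, 4 mm above the shelf. At x = 55 to 137 mm a ledge carries its sample, a fixed full-size right-angle elbow (top at most 60 mm up). The three bins stand in a row along y, 122 mm apart, in any order; caddy end cheeks 30 mm high.
- bin_socket: Bin of the socket: fixed white open bin in a grey caddy, inside 104 (x) by 114 (y) mm, walls 3 mm, rim 24 and inner floor 3 mm above its underside. Origin: centre of its underside, 4 mm above the shelf. At x = 55 to 137 mm a ledge carries its sample, a fixed full-size round straight socket (top at most 60 mm up). The three bins stand in a row along y, 122 mm apart, in any order; caddy end cheeks 30 mm high.
Not all that is in view belongs to the job. What is shaped like the elbow but red is not meant. What is shaped like the tee but red is not meant.

How it is judged:
At the end, for the whole second after the job is handed in: Tee, elbow and socket each at rest on the floor of the bin with their own sample: within 45 mm (x) and 50 mm (y) of its centre, underside under 9 mm above the bin's, upright within 0.12 rad. Cross, obtuse elbow, hexagonal sleeve and jar within 30 mm of their start and 0.2 rad of upright (x of tee in the frame of bin_tee between -0.045 and 0.045 m and y of tee in the frame of bin_tee between -0.05 and 0.05 m and z of tee in the frame of bin_tee below 0.009 m and angle between each of tee, elbow, socket's own z axis and vertical below 0.12 rad and linear speed of each of tee, elbow, socket below 0.02 m/s and angular speed of each of tee, elbow, socket below 0.2 rad/s and x of elbow in the frame of bin_elbow between -0.045 and 0.045 m and y of elbow in the frame of bin_elbow between -0.05 and 0.05 m and z of elbow in the frame of bin_elbow below 0.009 m and x of socket in the frame of bin_socket between -0.045 and 0.045 m and y of socket in the frame of bin_socket between -0.05 and 0.05 m and z of socket in the frame of bin_socket below 0.009 m and distance of each of cross, bend45, hexpiece, jar from where it was at the start of the episode below 0.03 m and angle between each of cross, bend45, hexpiece, jar's own z axis and vertical below 0.2 rad); the robot touches nothing.
It fails at once if cross shifted by more than 30 mm or tipped (distance of cross from where it was at the start of the episode above 0.03 m or angle between cross's own z axis and vertical above 0.2 rad).
It fails at once if bend45 shifted by more than 30 mm or tipped (distance of bend45 from where it was at the start of the episode above 0.03 m or angle between bend45's own z axis and vertical above 0.2 rad).
It fails at once if hexpiece shifted by more than 30 mm or tipped (distance of hexpiece from where it was at the start of the episode above 0.03 m or angle between hexpiece's own z axis and vertical above 0.2 rad).
It fails at once if jar shifted by more than 30 mm or tipped (distance of jar from where it was at the start of the episode above 0.03 m or angle between jar's own z axis and vertical above 0.2 rad).
It also fails if it takes over 88 s, if anything falls off the work surface, if the arm or the gripper's body presses on something with over 40 N, if the wrist force passes 120 N, or if a joint passes its speed limit or range.

ROBOT

A 7-joint arm with a two-finger parallel gripper is mounted at the origin on the work surface. World frame = base frame: x ahead of the robot, y to its left, z up, the work surface at z = 0. Lengths are in m, angles in rad, forces in N, time in s.
With the tool pointing down it reaches from about 0.4 to 0.875 m from the base axis. Payload 19.3 kg.
Tool frame: the origin (TCP) lies at the very end of the fingers, on their centre line; the grasp point (between the pads) lies 19 mm behind it; z points along the fingers, y is the direction in which the jaws open and shut (so a half turn about z gives the same grasp; the last joint's range is limited). The gripper opens to 85 mm and grips with 20 to 120 N. Pads are 22 mm wide; open, the fingers measure 114 mm over their backs; the gripper's body (76 mm by 85 mm) begins 54 mm behind the grasp point. The pads swing forward as they close: fully open they stand 13 mm farther back than shut.
Start: joints at [-1.18, 0.521, -0.036, 1.599, 0.021, 1.021, -0.113], TCP at [0.278, 0.56, 0.231] pointing down, gripper open.
Joint ranges: [-2.91, 2.91], [-0.3, 2.13], [-1.5, 1.42], [0.17, 2.43], [-1.26, 4.41], [0.16, 1.93], [-2.52, 2.52]. Speed limits (rad/s): [1.89, 1.89, 2.39, 2.39, 3.01, 3.01, 3.01].

INTERFACE

Orientations are given as [roll, pitch, yaw] about the fixed x, y, z axes, in that order (R = Rz(yaw) Ry(pitch) Rx(roll)).
In Python, from workcell import telemetry, imaging, ticket gives the robot as it stands.
- The arm moves only by the tool carry_out, never from a script. Its argument "series" is a list of rows, each a list of 7 numbers: the shift along the tool's x, y, z in m, then the turn, a rotation vector about the tool's x, y, z in rad, then the closure in counts, from 0 (fully open) to 255 (shut). In form: [[tx, ty, tz, ax, ay, az, jaw], ...]. A call has 1 to 10 rows; each row is the pose to reach, as a shift and turn from the pose commanded when the call began, along the tool's axes at that moment; what a row does not reach only later rows make up. A row lasts 1/8 s, in which the tool goes at most 62.5 mm and 10.7 degrees, less where a joint would pass 70% of its speed; a pose out of reach is approached as far as the arm can. A call with a gripper value outside its range is refused whole. The fingers move at their own pace and stop on an object; "force" is the grip in N (left out, the last holds). Time passes only in rows, so rows that repeat a pose let the fingers close. It gives the time, the measured TCP pose, the force and the opening at its end, in the units of the state.
- telemetry.observe(): the state, without advancing time (a new reading comes with each control period).
- imaging.grab_frame(name): name is "side" or "top" or "wrist"; returns (picture, depth): 420x560x3 uint8, blue, green, red; 420x560 float32, m along the optical axis (not along the pixel's ray), 0 where there is no reading.
- imaging.camera_info(name): a dict with "mtx" (3x3 intrinsics, pixels), "dist_coeffs" ([k1, k2, p1, p2, k3] as OpenCV has them; the pictures are not rectified), "extrinsics" (4x4, takes a point from camera to world coordinates); the wrist camera has in their place "hand_eye" (4x4, takes a point from camera to tool coordinates, whose origin is the TCP and whose axes are the flange's). Camera axes: x right, y down, z forward; pixel columns grow to the right and rows downward; lengths in m; the calibration is good to about 2 mm. A picture is of the moment at which its call begins: read the wrist's pose just before it. camera_info takes no time and is no camera call.
- ticket.job_done(): hands the job in, once; it reports no verdict.
The state is a dict: "clock": time; "qpos": joint angles; "qd": joint speeds; "joint_efforts": joint torques, N m; "position": TCP position; "tool_rot": TCP orientation; "force": force on the tool from outside, world axes, zero at the start; "moment": the same for the moment, N m; "grip_width": finger opening in m.
Only numpy, scipy, OpenCV 4.12 (cv2) and the standard library are available. Lean on these libraries where they do the work, as an engineer would, in place of code of your own. Each camera call takes 0.05 s, during which the arm holds its last target.

## Working session

There is one attempt and no reset: what is moved stays moved. The work goes in short steps, Python scripts to look and compute and a tool call to move; the robot and the scene stay as the last step left them, time stands still between calls to the robot, and variables do not carry over. Pictures are saved under pics/ and viewed, and the job is handed in when it is done.

Besides the shell and the picture viewer there is one more tool, called after "Call:" by a JSON object that holds its "fn" and its "kwargs", one argument or row to a line. carry_out: Moves the arm, as the interface text tells. Its arguments: {"type":"object","properties":{"series":{"type":"array"},"force":{"type":"number"}},"required":["series"]}

```bash
ls; mkdir -p pics; python3 - <<'E'
from workcell import telemetry, imaging
import cv2, numpy as np
print(telemetry.observe())
for n in ["top","side","wrist"]:
    im,d=imaging.grab_frame(n); cv2.imwrite(f"pics/{n}0.png",im); np.savez(f"pics/{n}0.npz",im=im,d=d)
    print(n,imaging.camera_info(n))
E
```

```text
pics
{'clock': 0.0, 'qpos': array([-1.18022618,  0.5220145 , -0.03634822,  1.60001319,  0.02120686,
        1.0211005 , -0.11281177]), 'qd': array([ 8.48342908e-05,  1.35068355e-03,  5.24865484e-04,  1.07563840e-03,
       -7.97289466e-04, -7.18457289e-04, -7.06876343e-04]), 'joint_efforts': array([ 7.28942960e-04, -9.27093101e+01,  1.98019177e+00, -3.69934309e+01,
        1.78148760e-02,  8.06349301e-03,  1.27514340e-06]), 'position': array([0.27777033, 0.55949862, 0.23072334]), 'tool_rot': array([-3.14044503e+00,  7.80861958e-05,  2.68082255e+00]), 'force': array([-0.85893587,  0.03815202,  0.48165769]), 'moment': array([-0.01435885, -0.02443436, -0.04522445]), 'grip_width': 0.08517496238295283}
top {'mtx': array([[390.73779919,   0.        , 280.57477731],
       [  0.        , 390.73779919, 211.4972057 ],
       [  0.        ,   0.        ,   1.        ]]), 'dist_coeffs': array([-0.06165129,  0.        ,  0.        ,  0.        ,  0.        ]), 'extrinsics': array([[-0.01426759, -0.99423478,  0.10627156,  0.37161317],
       [-0.99985721,  0.0151487 ,  0.00748845,  0.00936063],
 
[... 551 characters left out ...]
0.53750381,  0.55842573],
       [ 0.        ,  0.        ,  0.        ,  1.        ]])}
wrist {'mtx': array([[331.73418567,   0.        , 278.96183839],
       [  0.        , 331.73418567, 207.49553486],
       [  0.        ,   0.        ,   1.        ]]), 'dist_coeffs': array([-0.06555823,  0.        ,  0.        ,  0.        ,  0.        ]), 'hand_eye': array([[-6.72002030e-04, -9.59310622e-01, -2.82352048e-01,
         7.25309965e-02],
       [ 9.99999539e-01, -8.38409517e-04,  4.68540729e-04,
        -1.09206987e-03],
       [-6.86202743e-04, -2.82351603e-01,  9.59310743e-01,
        -1.42530980e-01],
       [ 0.00000000e+00,  0.00000000e+00,  0.00000000e+00,
         1.00000000e+00]])}
```

View pics/top0.png

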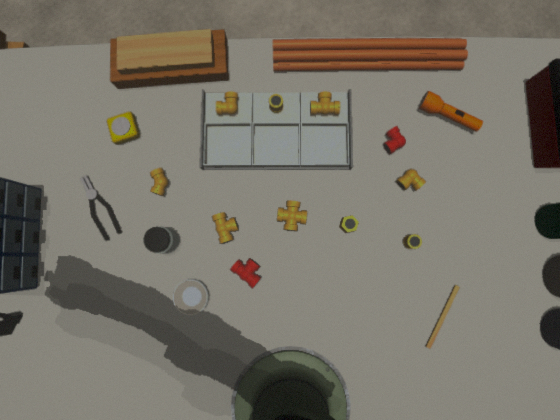

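View pics/side0.png

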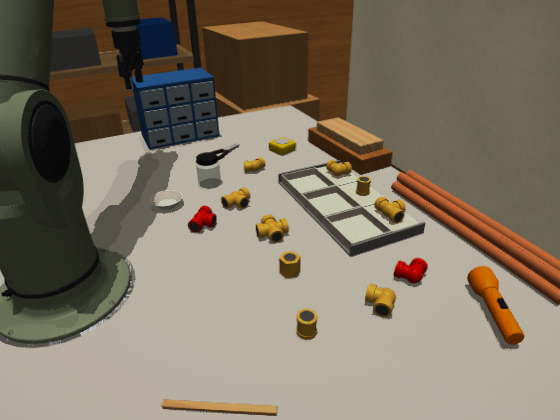

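View pics/wrist0.png

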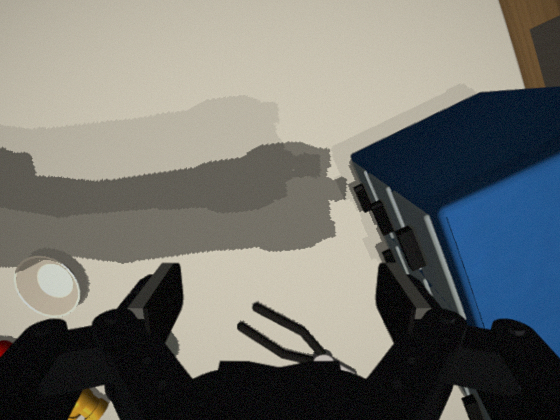

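```bash
python3 - <<'E'
import cv2, numpy as np
im=cv2.imread("pics/top0.png")
a=cv2.resize(im[85:285,125:285],None,fx=3.7,fy=3,interpolation=cv2.INTER_CUBIC)
cv2.imwrite("pics/c1.png",cv2.resize(im[85:285,130:285],None,fx=3,fy=3,interpolation=3))
cv2.imwrite("pics/c2.png",cv2.resize(im[85:285,265:440],None,fx=3,fy=3,interpolation=3))
E
```

```text
(no output)
```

View pics/c1.png

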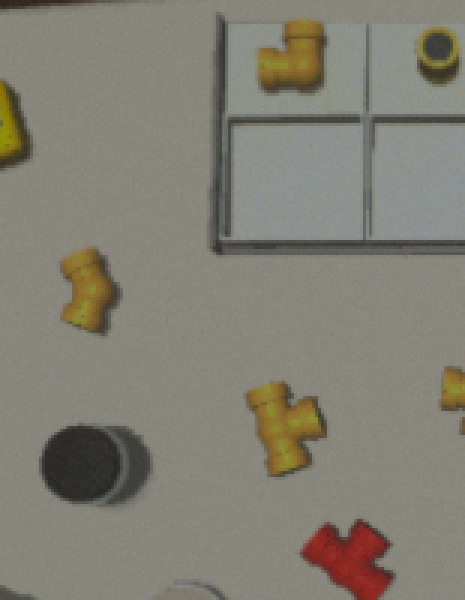

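View pics/c2.png

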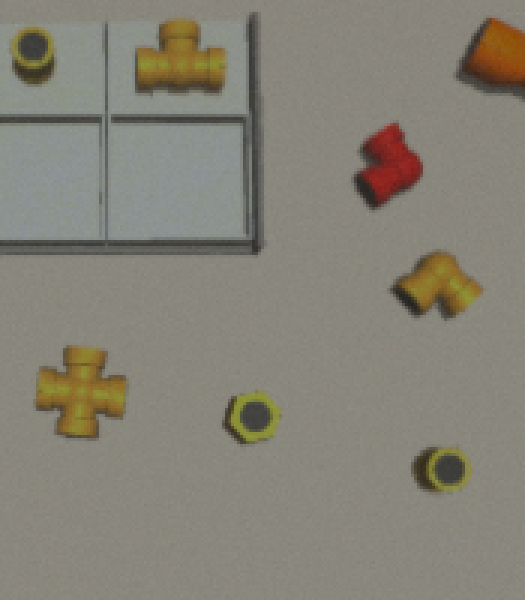

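```bash
cat > h.py <<'E'
import cv2, numpy as np
from workcell import telemetry, imaging
from scipy.spatial.transform import Rotation as Ro
def w_ext(): # wrist pose
    s=telemetry.observe(); T=np.eye(4); T[:3,:3]=Ro.from_euler('xyz',s['tool_rot']).as_matrix(); T[:3,3]=s['position']
    return T@imaging.camera_info("wrist")["hand_eye"]
def plane(name,px,z,E=None):
    c=imaging.camera_info(name); E=c["extrinsics"] if E is None else E
    u=cv2.undistortPoints(np.float32(px).reshape(-1,1,2),c["mtx"],c["dist_coeffs"])[:,0]
    r=np.c_[u,np.ones(len(u))]@E[:3,:3].T; o=E[:3,3]
    return o+r*((z-o[2])/r[:,2])[:,None]
def heights(name,d,E=None):
    c=imaging.camera_info(name); E=c["extrinsics"] if E is None else E
    v,u=np.mgrid[:420,:560]; px=np.c_[u.ravel(),v.ravel()]
    n=cv2.undistortPoints(np.float32(px).reshape(-1,1,2),c["mtx"],c["dist_coeffs"])[:,0]
    P=np.c_[n,np.ones(len(n))]*d.reshape(-1,1)
    return (P@E[:3,:3].T+E[:3,3]).reshape(420,560,3)
E
python3 - <<'E'
from h import *
f=np.load("pics/top0.npz"); im,d=f["im"],f["d"]
W=heights("top",d)
np.set_printoptions(precision=3,suppress=True,linewidth=160)
print("table z",np.median(W[250:330,300:400,2]))
hsv=cv2.cvtColor(im,cv2.COLOR_BGR2HSV)
m=cv2.inRange(hsv,(12,110,50),(35,255,255))
n,l,st,ce=cv2.connectedComponentsWithStats(m)
for i in range(1,n):
    if 60<st[i,4]<1500:
        q=np.argwhere(l==i)[:,::-1]
        p=plane("top",q,0.0175)
        h=W[q[:,1],q[:,0],2]
        print(i,st[i],ce[i],"mean",p.mean(0)[:2],"rect",cv2.minAreaRect(np.float32(p[:,:2]*1000)),"zmax",np.percentile(h,[50,95]))
# caddy heights
for r in (145,): 
    print([ (c,round(float(W[r,c,1])*1000),round(float(W[r,c,2])*1000)) for c in range(196,358)])
for c in (228,):
    print([ (r,round(float(W[r,c,0])*1000),round(float(W[r,c,2])*1000)) for r in range(85,175)])
E
```

```text
table z -0.0014528548180392509
5 [273  40 149   6 390] [342.933  42.459] mean [ 0.919 -0.154] rect ((918.8189697265625, -165.50698852539062), (13.28681755065918, 391.42022705078125), 0.15265075862407684) zmax [0.049 0.051]
13 [  6  42  18   6 101] [14.347 44.416] mean [0.946 0.739] rect ((945.4421997070312, 738.4894409179688), (51.460418701171875, 14.810948371887207), 86.31848907470703) zmax [-0.419 -0.414]
59 [273  51 152   6 399] [341.99   53.368] mean [ 0.889 -0.15 ] rect ((888.6560668945312, -168.2160186767578), (397.5252380371094, 11.415581703186035), 89.94998168945312) zmax [0.049 0.051]
83 [273  58 162   9 431] [346.19   62.972] mean [ 0.862 -0.16 ] rect ((864.7069091796875, -180.56353759765625), (19.612804412841797, 422.96661376953125), 0.6446940302848816) zmax [0.025 0.031]
187 [423  91  60  39 688] [450.186 110.323] mean [ 0.73  -0.425] rect ((721.82373046875, -428.0138854980469), (162.84829711914062, 49.99223327636719), 58.06356430053711) zmax [0.039 0.049]
188 [216  92  22  22 354] [227.401 103.619] mean [0.756 0.149] rect ((758.7002563476562, 151.9151611328125), (53.9211
[... 5087 characters left out ...]
 (129, 691, 8), (130, 689, 5), (131, 687, 5), (132, 684, 6), (133, 682, 4), (134, 678, 7), (135, 675, 8), (136, 672, 8), (137, 671, 5), (138, 666, 11), (139, 664, 10), (140, 663, 6), (141, 660, 6), (142, 657, 6), (143, 654, 7), (144, 652, 4), (145, 649, 5), (146, 647, 6), (147, 644, 5), (148, 642, 5), (149, 638, 7), (150, 635, 9), (151, 633, 7), (152, 630, 8), (153, 628, 6), (154, 625, 7), (155, 623, 6), (156, 620, 8), (157, 618, 5), (158, 615, 8), (159, 612, 8), (160, 610, 6), (161, 608, 3), (162, 604, 8), (163, 603, 3), (164, 595, 25), (165, 594, 20), (166, 593, 13), (167, 592, 5), (168, 590, 2), (169, 587, 3), (170, 585, -1), (171, 584, -5), (172, 580, -1), (173, 578, -5), (174, 575, -1)]
```

```bash
cat >> h.py <<'E'
def go(x,y,z,yaw):
    s=telemetry.observe(); R=Ro.from_euler('xyz',s['tool_rot'])
    t=R.inv().apply(np.array([x,y,z])-s['position'])
    a=(R.inv()*Ro.from_euler('xyz',[np.pi,0,np.radians(yaw)])).as_rotvec()
    print("now",s['clock'],s['position'].round(4),np.degrees(s['tool_rot']).round(1),"j7",s['qpos'][6].round(2),"F",s['force'].round(1),"w",round(s['grip_width'],4))
    print("shift",t.round(4),"turn",a.round(3))
E
python3 - <<'E'
from h import *
go(.441,.152,.15,196.8)
f=np.load("pics/top0.npz"); im,d=f["im"],f["d"]
g=cv2.cvtColor(im,cv2.COLOR_BGR2HSV)
for n,(u,v) in dict(sock=(412,241),hex=(349,224)).items():
    b=im[v-9:v+9,u-9:u+9]; m=(b.max(2)<95).astype(np.uint8)
    m=(cv2.inRange(g[v-9:v+9,u-9:u+9],(0,0,0),(255,110,100))>0).astype(np.uint8)
    k,l,st,ce=cv2.connectedComponentsWithStats(m); i=1+np.argmin([np.hypot(*(c-9))-0.1*s[4]**.5 for c,s in zip(ce[1:],st[1:])])
    print(n,st[i],ce[i]+[u-9,v-9],plane("top",ce[i]+[u-9,v-9],.04))
print(plane("top",[[325,121],[325,166],[228,121],[228,164]],.028))
E
```

```text
now 0.15 [0.2779 0.5596 0.2309] [-180.     0.   153.6] j7 -0.11 F [ 0.4 -0.9  0.2] w 0.0851
shift [-0.3274 -0.2925  0.0812] turn [-0.001 -0.    -0.754]
sock [ 7  4 10 11 80] [414.4375 241.0375] [[ 0.39553989 -0.30524352  0.04      ]]
hex [ 5  4 10 10 83] [349.65060241 223.34939759] [[ 0.44078216 -0.14977658  0.04      ]]
[[ 0.70100408 -0.09870029  0.028     ]
 [ 0.58525393 -0.09536994  0.028     ]
 [ 0.70534568  0.14609705  0.028     ]
 [ 0.5943082   0.14576676  0.028     ]]
```

Call:
{"fn": "carry_out", "kwargs": {
  "series": [
    [-0.04, -0.036, 0.01, 0, 0, -0.09, 0],
    [-0.08, -0.072, 0.02, 0, 0, -0.18, 0],
    [-0.12, -0.108, 0.03, 0, 0, -0.27, 0],
    [-0.16, -0.144, 0.04, 0, 0, -0.36, 0],
    [-0.2, -0.18, 0.05, 0, 0, -0.46, 0],
    [-0.24, -0.215, 0.06, 0, 0, -0.55, 0],
    [-0.28, -0.25, 0.07, 0, 0, -0.64, 0],
    [-0.327, -0.292, 0.08, 0, 0, -0.754, 0],
    [-0.327, -0.292, 0.08, 0, 0, -0.754, 0],
    [-0.327, -0.292, 0.08, 0, 0, -0.754, 0]
  ],
  "force": 50
}}

```text
clock: 1.4
position: [0.4409, 0.153, 0.1513]
tool_rot: [3.141, -0.0, -2.85]
force: [0.7, 1.8, -0.2]
grip_width: 0.085
```

```bash
python3 - <<'E'
from h import *
go(.441,.152,.15,196.8)
E_=w_ext(); im,d=imaging.grab_frame("wrist"); cv2.imwrite("pics/w1.png",im)
hsv=cv2.cvtColor(im,cv2.COLOR_BGR2HSV); m=cv2.inRange(hsv,(12,110,50),(35,255,255))
m=cv2.morphologyEx(m,cv2.MORPH_CLOSE,np.ones((9,9)))
n,l,st,ce=cv2.connectedComponentsWithStats(m)
for i in range(1,n):
    if st[i,4]>1500:
        p=plane("wrist",np.argwhere(l==i)[:,::-1],.0175,E_); print(st[i],ce[i],p.mean(0)[:2],cv2.minAreaRect(np.float32(p[:,:2]*1000)))
E
```

```text
now 1.4 [0.4409 0.153  0.1513] [ 180.    -0.  -163.3] j7 1.31 F [ 0.7  1.8 -0.2] w 0.085
shift [ 0.0002 -0.001   0.0013] turn [ 0.    -0.    -0.002]
[  36  124  101   92 5627] [ 84.99804514 170.0767727 ] [ 0.46498017 -0.01438119] ((464.81134033203125, -13.037738800048828), (73.6712646484375, 81.86618041992188), 37.31614685058594)
[ 246  153   65   90 4224] [281.90104167 197.01041667] [0.43961682 0.15507121] ((442.2271728515625, 151.78384399414062), (79.41706085205078, 54.48298263549805), 16.6555233001709)
```

View pics/w1.png

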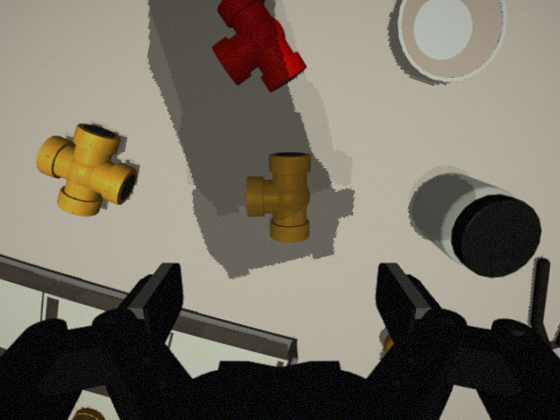

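Call:
{"fn": "carry_out", "kwargs": {
  "series": [
    [0, -0.001, 0.03, 0, 0, 0, 0],
    [0, -0.001, 0.06, 0, 0, 0, 0],
    [0, -0.001, 0.09, 0, 0, 0, 0],
    [0, -0.001, 0.12, 0, 0, 0, 0],
    [0, -0.001, 0.14, 0, 0, 0, 0],
    [0, -0.001, 0.148, 0, 0, 0, 0],
    [0, -0.001, 0.148, 0, 0, 0, 0],
    [0, -0.001, 0.148, 0, 0, 0, 80],
    [0, -0.001, 0.148, 0, 0, 0, 130],
    [0, -0.001, 0.148, 0, 0, 0, 160]
  ],
  "force": 50
}}

```text
clock: 2.7
position: [0.4418, 0.1519, 0.0042]
tool_rot: [-3.142, 0.001, -2.849]
force: [-2.3, -1.0, 13.8]
grip_width: 0.0523
```

Call:
{"fn": "carry_out", "kwargs": {
  "series": [
    [0, 0, 0, 0, 0, 0, 200],
    [0, 0, 0, 0, 0, 0, 255],
    [0, 0, 0, 0, 0, 0, 255],
    [0, 0, 0, 0, 0, 0, 255]
  ],
  "force": 50
}}

```text
clock: 3.2
position: [0.4417, 0.1519, 0.0042]
tool_rot: [-3.142, 0.001, -2.849]
force: [-1.7, -1.2, 13.1]
grip_width: 0.052
```

Call:
{"fn": "carry_out", "kwargs": {
  "series": [
    [0, 0, -0.01, 0, 0, 0, 255],
    [0, 0, -0.03, 0, 0, 0, 255],
    [0, 0, -0.06, 0, 0, 0, 255],
    [0, 0, -0.09, 0, 0, 0, 255],
    [0, 0, -0.12, 0, 0, 0, 255],
    [0, 0, -0.12, 0, 0, 0, 255]
  ]
}}

```text
clock: 3.95
position: [0.4422, 0.1522, 0.1256]
tool_rot: [3.141, 0.004, -2.849]
force: [-0.5, -0.7, -3.0]
grip_width: 0.0518
```

```bash
python3 - <<'E'
from h import *
go(.649,-.096,.124,180)
im,d=imaging.grab_frame("wrist"); cv2.imwrite("pics/w2.png",im)
E
```

```text
now 3.95 [0.4422 0.1522 0.1256] [ 180.     0.2 -163.2] j7 1.3 F [-0.5 -0.7 -3. ] w 0.0518
shift [-0.1264 -0.2973  0.002 ] turn [0.001 0.004 0.293]
```

View pics/w2.png

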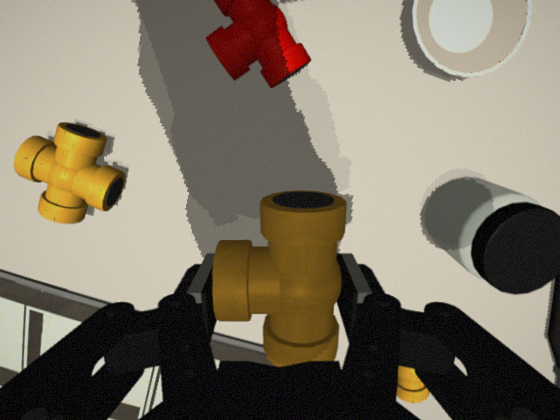

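Call:
{"fn": "carry_out", "kwargs": {
  "series": [
    [-0.01, -0.025, 0, 0, 0, 0.03, 255],
    [-0.026, -0.062, 0, 0, 0, 0.06, 255],
    [-0.042, -0.1, 0, 0, 0, 0.1, 255],
    [-0.058, -0.138, 0, 0, 0, 0.14, 255],
    [-0.075, -0.176, 0, 0, 0, 0.18, 255],
    [-0.092, -0.215, 0, 0, 0, 0.22, 255],
    [-0.108, -0.255, 0, 0, 0, 0.25, 255],
    [-0.12, -0.282, 0, 0, 0, 0.28, 255],
    [-0.126, -0.297, 0.002, 0, 0.004, 0.293, 255],
    [-0.126, -0.297, 0.002, 0, 0.004, 0.293, 255]
  ]
}}

```text
clock: 5.25
position: [0.6472, -0.0963, 0.1201]
tool_rot: [-3.141, -0.006, 3.141]
force: [-0.1, 0.3, -3.0]
grip_width: 0.0518
```

```bash
python3 - <<'E'
from h import *
go(.649,-.096,.0125,180)
im,d=imaging.grab_frame("top"); cv2.imwrite("pics/t2.png",cv2.resize(im[60:260,180:440],None,fx=3,fy=3,interpolation=3))
E
```

```text
now 5.25 [ 0.6472 -0.0963  0.1201] [-180.    -0.3  180. ] j7 1.6 F [-0.1  0.3 -3. ] w 0.0518
shift [-0.0024  0.0004  0.1076] turn [-0.001 -0.006 -0.   ]
```

View pics/t2.png

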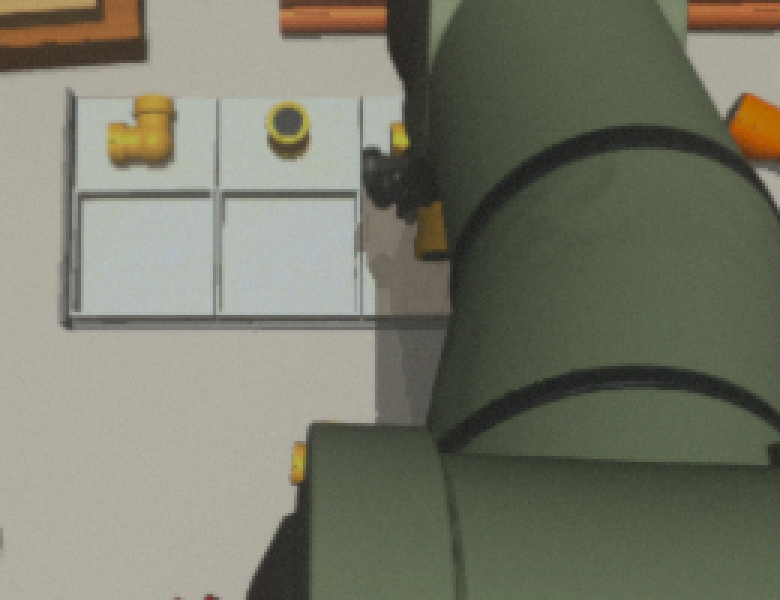

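Call:
{"fn": "carry_out", "kwargs": {
  "series": [
    [-0.002, 0, 0.03, 0, 0, 0, 255],
    [-0.002, 0, 0.06, 0, -0.003, 0, 255],
    [-0.002, 0, 0.085, 0, -0.006, 0, 255],
    [-0.002, 0, 0.098, 0, -0.006, 0, 255],
    [-0.002, 0, 0.103, 0, -0.006, 0, 255],
    [-0.002, 0, 0.106, 0, -0.006, 0, 255],
    [-0.002, 0, 0.108, 0, -0.006, 0, 255]
  ]
}}

```text
clock: 6.18
position: [0.6496, -0.0961, 0.0139]
tool_rot: [-3.141, 0.003, -3.141]
force: [-0.2, 0.2, -2.1]
grip_width: 0.0512
```

Call:
{"fn": "carry_out", "kwargs": {
  "series": [
    [0, 0, 0.001, 0, 0, 0, 255],
    [0, 0, 0.002, 0, 0, 0, 255],
    [0, 0, 0.002, 0, 0, 0, 255]
  ]
}}

```text
clock: 6.55
position: [0.6494, -0.0962, 0.0115]
tool_rot: [-3.141, 0.002, -3.142]
force: [-0.0, 0.7, 0.0]
grip_width: 0.0519
```

Call:
{"fn": "carry_out", "kwargs": {
  "series": [
    [0, 0, 0, 0, 0, 0, 80],
    [0, 0, 0, 0, 0, 0, 60],
    [0, 0, 0, 0, 0, 0, 50],
    [0, 0, 0, 0, 0, 0, 50],
    [0, 0, -0.02, 0, 0, 0, 50],
    [0, 0, -0.05, 0, 0, 0, 40],
    [0, 0, -0.09, 0, 0, 0, 0],
    [0, 0, -0.14, 0, 0, 0, 0],
    [0, 0, -0.14, 0, 0, 0, 0]
  ]
}}

```text
clock: 7.68
position: [0.6511, -0.0964, 0.1567]
tool_rot: [-3.14, 0.009, 3.141]
force: [-0.1, -1.0, -0.3]
grip_width: 0.0853
```

```bash
python3 - <<'E'
from h import *
go(.3955,-.305,.16,150)
im,d=imaging.grab_frame("wrist"); cv2.imwrite("pics/w3.png",im)
E
```

```text
now 7.675 [ 0.6511 -0.0964  0.1567] [-179.9    0.5  180. ] j7 1.6 F [-0.1 -1.  -0.3] w 0.0853
shift [ 0.2555 -0.2087 -0.0054] turn [0.001 0.009 0.523]
```

View pics/w3.png

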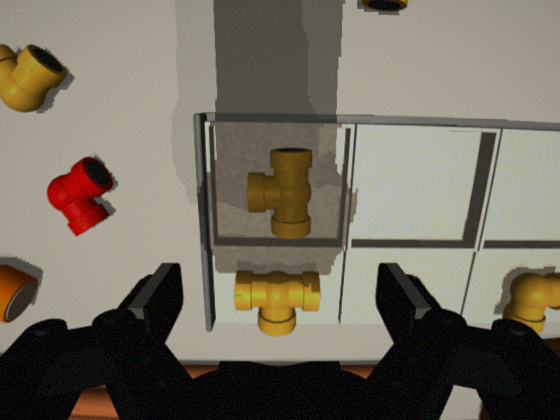

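```bash
python3 - <<'E'
from h import *
go(.548,-.3145,.15,129.7)
E
```

```text
now 7.725 [ 0.65   -0.0962  0.1543] [-179.9    0.4  180. ] j7 1.6 F [-1.5 -0.  -1. ] w 0.0854
shift [ 0.102  -0.2183  0.0039] turn [0.002 0.006 0.878]
```

Call:
{"fn": "carry_out", "kwargs": {
  "series": [
    [0.012, -0.027, 0, 0, 0, 0.1, 0],
    [0.025, -0.055, 0, 0, 0, 0.22, 0],
    [0.038, -0.082, 0, 0, 0, 0.34, 0],
    [0.051, -0.11, 0, 0, 0, 0.46, 0],
    [0.064, -0.138, 0, 0, 0, 0.58, 0],
    [0.077, -0.166, 0, 0, 0.003, 0.69, 0],
    [0.09, -0.193, 0.002, 0, 0.005, 0.79, 0],
    [0.102, -0.218, 0.004, 0, 0.006, 0.878, 0],
    [0.102, -0.218, 0.004, 0, 0.006, 0.878, 0],
    [0.102, -0.218, 0.004, 0, 0.006, 0.878, 0]
  ]
}}

```text
clock: 8.98
position: [0.5471, -0.3138, 0.147]
tool_rot: [-3.141, -0.004, 2.264]
force: [-0.2, 0.7, 0.3]
grip_width: 0.0855
```

```bash
python3 - <<'E'
from h import *
go(.548,-.3145,.15,129.7)
E_=w_ext(); im,d=imaging.grab_frame("wrist"); cv2.imwrite("pics/w4.png",im)
hsv=cv2.cvtColor(im,cv2.COLOR_BGR2HSV); m=cv2.inRange(hsv,(12,110,30),(35,255,255))
m=cv2.morphologyEx(m,cv2.MORPH_CLOSE,np.ones((9,9)))
n,l,st,ce=cv2.connectedComponentsWithStats(m)
for i in range(1,n):
    if st[i,4]>1500:
        p=plane("wrist",np.argwhere(l==i)[:,::-1],.0175,E_); print(st[i],ce[i],p.mean(0)[:2],cv2.minAreaRect(np.float32(p[:,:2]*1000)))
        R=Ro.from_euler('xyz',telemetry.observe()['tool_rot']); q=R.inv().apply(p-telemetry.observe()['position']); print(q.min(0),q.max(0))
E
```

```text
now 8.975 [ 0.5471 -0.3138  0.147 ] [-179.9   -0.2  129.7] j7 1.24 F [-0.2  0.7  0.3] w 0.0855
shift [-0.0011  0.0002 -0.003 ] turn [-0.001 -0.004  0.   ]
[ 512   17   48   98 3181] [541.02169129  64.02137693] [ 0.63644117 -0.09397897] ((635.3665771484375, -99.25768280029297), (41.83637237548828, 75.09536743164062), 49.76864242553711)
[0.07223297 0.18339775 0.12963575] [0.14768441 0.23130596 0.12993571]
[ 101   43   65   54 1750] [136.676       71.83885714] [ 0.39487696 -0.30651506] ((391.5899658203125, -306.91339111328125), (51.483612060546875, 38.214717864990234), 32.517539978027344)
[ 0.08398221 -0.14148363  0.12997004] [ 0.12388266 -0.09004911  0.13014335]
[ 249  165   65   65 3246] [282.86414048 199.72181146] [ 0.54912753 -0.31316769] ((546.4691162109375, -312.9875793457031), (54.255706787109375, 56.00038146972656), 39.720951080322266)
[-0.02759897 -0.02741719  0.12943138] [0.02839367 0.02685673 0.12966142]
```

View pics/w4.png

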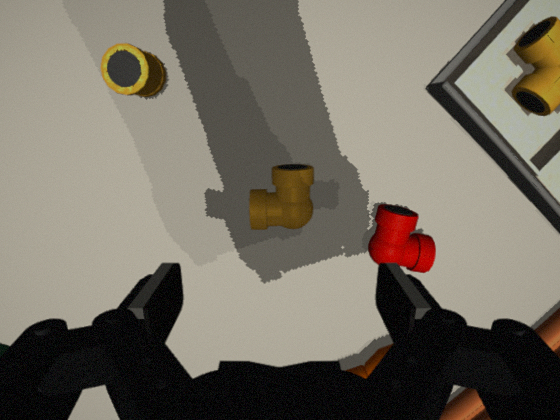

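Call:
{"fn": "carry_out", "kwargs": {
  "series": [
    [-0.002, 0, 0.03, 0, 0, 0, 0],
    [-0.002, 0, 0.06, 0, 0, 0, 0],
    [-0.002, 0, 0.09, 0, 0, 0, 0],
    [-0.002, 0, 0.12, 0, 0, 0, 0],
    [-0.002, 0, 0.136, 0, 0, 0, 0],
    [-0.002, 0, 0.142, 0, 0, 0, 0],
    [-0.002, 0, 0.142, 0, 0, 0, 0],
    [-0.002, 0, 0.142, 0, 0, 0, 80],
    [-0.002, 0, 0.142, 0, 0, 0, 130],
    [-0.002, 0, 0.142, 0, 0, 0, 160]
  ],
  "force": 50
}}

```text
clock: 10.28
position: [0.5483, -0.3155, 0.0062]
tool_rot: [-3.141, -0.002, 2.264]
force: [-1.8, 1.4, 10.1]
grip_width: 0.0514
```

Call:
{"fn": "carry_out", "kwargs": {
  "series": [
    [0, 0, 0, 0, 0, 0, 200],
    [0, 0, 0, 0, 0, 0, 255],
    [0, 0, 0, 0, 0, 0, 255],
    [0, 0, 0, 0, 0, 0, 255]
  ],
  "force": 50
}}

```text
clock: 10.78
position: [0.5483, -0.3155, 0.0062]
tool_rot: [-3.141, -0.002, 2.264]
force: [-1.9, 1.0, 10.6]
grip_width: 0.0515
```

Call:
{"fn": "carry_out", "kwargs": {
  "series": [
    [0, 0, -0.01, 0, 0, 0, 255],
    [0, 0, -0.03, 0, 0, 0, 255],
    [0, 0, -0.06, 0, 0, 0, 255],
    [0, 0, -0.09, 0, 0, 0, 255],
    [0, 0, -0.12, 0, 0, 0, 255],
    [0, 0, -0.12, 0, 0, 0, 255]
  ]
}}

```text
clock: 11.52
position: [0.5494, -0.3163, 0.1288]
tool_rot: [3.141, 0.001, 2.264]
force: [0.0, -0.3, -1.3]
grip_width: 0.0517
```

```bash
python3 - <<'E'
from h import *
go(.649,.149,.125,180)
im,d=imaging.grab_frame("wrist"); cv2.imwrite("pics/w5.png",im)
E
```

```text
now 11.525 [ 0.5494 -0.3163  0.1288] [180.    0.  129.7] j7 1.25 F [ 0.  -0.3 -1.3] w 0.0517
shift [0.2944 0.3738 0.0038] turn [ 0.     0.001 -0.878]
```

View pics/w5.png

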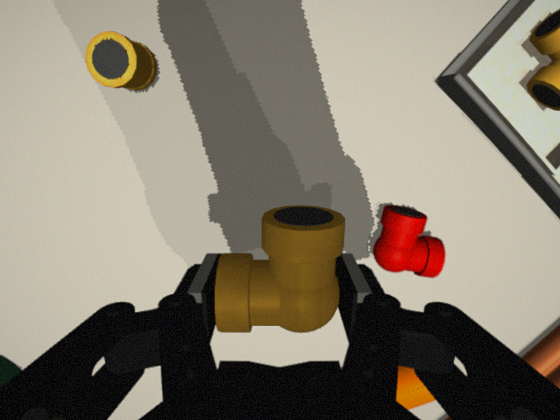

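Call:
{"fn": "carry_out", "kwargs": {
  "series": [
    [0.012, 0.016, 0, 0, 0, -0.04, 255],
    [0.035, 0.045, 0, 0, 0, -0.11, 255],
    [0.062, 0.08, 0, 0, 0, -0.19, 255],
    [0.09, 0.115, 0, 0, 0, -0.28, 255],
    [0.12, 0.152, 0, 0, 0, -0.37, 255],
    [0.15, 0.19, 0, 0, 0, -0.46, 255],
    [0.18, 0.228, 0, 0, 0, -0.55, 255],
    [0.21, 0.266, 0, 0, 0, -0.64, 255],
    [0.235, 0.298, 0, 0, 0, -0.71, 255],
    [0.255, 0.324, 0, 0, 0, -0.77, 255]
  ]
}}

```text
clock: 12.82
position: [0.6342, 0.0904, 0.1252]
tool_rot: [3.14, -0.005, 3.039]
force: [0.5, -0.3, -0.7]
grip_width: 0.0515
```

```bash
python3 - <<'E'
from h import *
go(.645,.143,.1,180)
E
```

```text
now 12.825 [0.6342 0.0904 0.1252] [179.9  -0.3 174.1] j7 1.23 F [ 0.5 -0.3 -0.7] w 0.0515
shift [-0.0055  0.0534  0.0252] turn [ 0.002 -0.004 -0.103]
```

Call:
{"fn": "carry_out", "kwargs": {
  "series": [
    [-0.002, 0.025, 0, 0, 0, -0.05, 255],
    [-0.005, 0.045, 0, 0, 0, -0.09, 255],
    [-0.006, 0.053, 0.01, 0, 0, -0.103, 255],
    [-0.006, 0.053, 0.025, 0, 0, -0.103, 255],
    [-0.006, 0.053, 0.025, 0, 0, -0.103, 255]
  ]
}}

```text
clock: 13.45
position: [0.6453, 0.1382, 0.0989]
tool_rot: [3.141, -0.006, 3.135]
force: [-0.2, -0.6, -0.6]
grip_width: 0.0513
```

```bash
python3 - <<'E'
from h import *
go(.645,.143,.0145,180)
E
```

```text
now 13.45 [0.6453 0.1382 0.0989] [180.   -0.3 179.6] j7 1.24 F [-0.2 -0.6 -0.6] w 0.0513
shift [-0.0002  0.0048  0.0844] turn [ 0.    -0.006 -0.006]
```

Call:
{"fn": "carry_out", "kwargs": {
  "series": [
    [0, 0.004, 0.02, 0, 0, 0, 255],
    [0, 0.004, 0.045, 0, -0.003, 0, 255],
    [0, 0.004, 0.066, 0, -0.006, 0, 255],
    [0, 0.004, 0.076, 0, -0.006, 0, 255],
    [0, 0.004, 0.081, 0, -0.006, 0, 255],
    [0, 0.004, 0.083, 0, -0.006, 0, 255],
    [0, 0.004, 0.084, 0, -0.006, 0, 255],
    [0, 0.004, 0.085, 0, -0.006, 0, 255],
    [0, 0.004, 0.086, 0, -0.006, 0, 255],
    [0, 0.004, 0.086, 0, -0.006, 0, 255]
  ]
}}

```text
clock: 14.7
position: [0.646, 0.1439, 0.0148]
tool_rot: [3.14, 0.003, 3.137]
force: [-0.5, -0.4, -2.1]
grip_width: 0.0513
```

Call:
{"fn": "carry_out", "kwargs": {
  "series": [
    [0, 0, 0.001, 0, 0, 0, 255],
    [0, 0, 0.0015, 0, 0, 0, 255],
    [0, 0, 0.002, 0, 0, 0, 255],
    [0, 0, 0.002, 0, 0, 0, 255]
  ]
}}

```text
clock: 15.2
position: [0.6461, 0.1439, 0.0133]
tool_rot: [3.14, 0.003, 3.137]
force: [-2.9, -1.1, 8.4]
grip_width: 0.0518
```

Contact with the floor; release.

Call:
{"fn": "carry_out", "kwargs": {
  "series": [
    [0, 0, 0, 0, 0, 0, 80],
    [0, 0, 0, 0, 0, 0, 60],
    [0, 0, 0, 0, 0, 0, 50],
    [0, 0, 0, 0, 0, 0, 50],
    [0, 0, -0.02, 0, 0, 0, 50],
    [0, 0, -0.05, 0, 0, 0, 40],
    [0, 0, -0.09, 0, 0, 0, 0],
    [0, 0, -0.14, 0, 0, 0, 0],
    [0, 0, -0.14, 0, 0, 0, 0]
  ]
}}

```text
clock: 16.32
position: [0.6476, 0.1441, 0.1582]
tool_rot: [3.138, 0.01, 3.136]
force: [0.4, -0.1, -0.3]
grip_width: 0.0855
```

```bash
python3 - <<'E'
from h import *
im,d=imaging.grab_frame("wrist"); cv2.imwrite("pics/w6.png",im)
go(.3955,-.305,.15,129.7)
E
```

```text
now 16.375 [0.6466 0.1438 0.1558] [179.8   0.4 179.7] j7 1.23 F [-0.5 -1.1 -0.1] w 0.085
shift [ 0.2488 -0.4501  0.0028] turn [0.006 0.005 0.873]
```

View pics/w6.png

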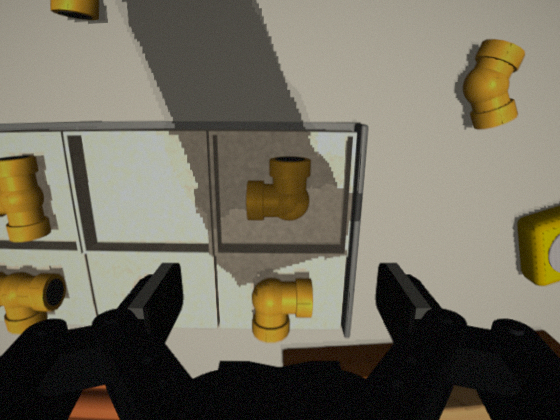

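Call:
{"fn": "carry_out", "kwargs": {
  "series": [
    [0.012, -0.022, 0, 0, 0, 0.03, 0],
    [0.03, -0.055, 0, 0, 0, 0.07, 0],
    [0.05, -0.09, 0, 0, 0, 0.12, 0],
    [0.07, -0.127, 0, 0, 0, 0.16, 0],
    [0.09, -0.163, 0, 0, 0, 0.2, 0],
    [0.11, -0.2, 0, 0, 0, 0.25, 0],
    [0.13, -0.236, 0, 0, 0, 0.29, 0],
    [0.15, -0.272, 0, 0, 0, 0.33, 0],
    [0.17, -0.308, 0, 0, 0, 0.37, 0],
    [0.19, -0.344, 0, 0, 0, 0.42, 0]
  ]
}}

```text
clock: 17.62
position: [0.4528, -0.2004, 0.1514]
tool_rot: [3.139, 0.001, 2.715]
force: [1.0, -0.1, 0.1]
grip_width: 0.085
```

```bash
python3 - <<'E'
from h import *
go(.3955,-.305,.15,150)
E
```

```text
now 17.625 [ 0.4528 -0.2004  0.1514] [1.798e+02 1.000e-01 1.556e+02] j7 1.5 F [ 1.  -0.1  0.1] w 0.085
shift [ 0.0089 -0.1189  0.0011] turn [0.003 0.001 0.097]
```

Call:
{"fn": "carry_out", "kwargs": {
  "series": [
    [0.003, -0.035, 0, 0, 0, 0.03, 0],
    [0.005, -0.07, 0, 0, 0, 0.06, 0],
    [0.008, -0.1, 0, 0.001, 0, 0.09, 0],
    [0.009, -0.117, 0, 0.002, 0.001, 0.097, 0],
    [0.009, -0.117, 0, 0.002, 0.001, 0.097, 0],
    [0.009, -0.117, 0, 0.002, 0.001, 0.097, 0]
  ]
}}

```text
clock: 18.38
position: [0.398, -0.3014, 0.1511]
tool_rot: [3.14, 0.0, 2.621]
force: [0.7, 1.6, 0.2]
grip_width: 0.0856
```

```bash
python3 - <<'E'
from h import *
E_=w_ext(); im,d=imaging.grab_frame("wrist"); cv2.imwrite("pics/w7.png",im)
go(.3955,-.305,.01,150)
hsv=cv2.cvtColor(im,cv2.COLOR_BGR2HSV); m=cv2.inRange(hsv,(0,0,0),(255,110,75))
n,l,st,ce=cv2.connectedComponentsWithStats(m)
for i in range(1,n):
    if 150<st[i,4]<4000: print(st[i],ce[i],plane("wrist",ce[i],.04,E_))
E
```

```text
now 18.425 [ 0.3981 -0.3014  0.1512] [179.9   0.  150.2] j7 1.66 F [ 0.6  0.5 -0.2] w 0.0854
shift [ 0.0005 -0.0047  0.1412] turn [0.001 0.    0.003]
[246   0  38  38 566] [265.9434629   14.72438163] [[ 0.27400644 -0.24162751  0.04      ]]
[458 143  31  31 710] [473.05774648 158.07746479] [[ 0.44030139 -0.15134244  0.04      ]]
[258 190  30  30 689] [272.20029028 204.5137881 ] [[ 0.39470488 -0.30668767  0.04      ]]
[154 309  62  85 506] [181.65019763 362.16600791] [[ 0.48594909 -0.45902354  0.04      ]]
[ 216  361  157   50 1326] [290.63574661 376.71116139] [[ 0.55169907 -0.37771155  0.04      ]]
[220 374  24  39 212] [231.6509434  396.28301887] [[ 0.54448068 -0.44021764  0.04      ]]
[322 380  47  40 382] [349.37434555 396.41361257] [[ 0.60308437 -0.3398401   0.04      ]]
[538 385  22  32 159] [548.89937107 399.6163522 ] [[ 0.7267073  -0.16068221  0.04      ]]
[172 396  38  24 202] [190.60891089 409.34158416] [[ 0.53914468 -0.486127    0.04      ]]
[506 399  31  21 184] [521.29891304 411.39673913] [[ 0.7244952  -0.19220215  0.04      ]]
[ 26 406  41  14 152] [ 46.46052632 412.60526316] [[ 0.47310557 -0.6290007   0.04      ]]
```

View pics/w7.png

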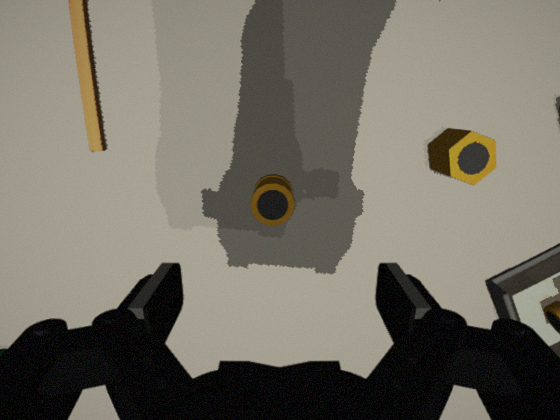

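Call:
{"fn": "carry_out", "kwargs": {
  "series": [
    [0, -0.006, 0.03, 0, 0, 0, 0],
    [0, -0.006, 0.06, 0, 0, 0, 0],
    [0, -0.006, 0.09, 0, 0, 0, 0],
    [0, -0.006, 0.12, 0, 0, 0, 0],
    [0, -0.006, 0.138, 0, 0, 0, 0],
    [0, -0.006, 0.145, 0, 0, 0, 0],
    [0, -0.006, 0.145, 0, 0, 0, 0],
    [0, -0.006, 0.145, 0, 0, 0, 80],
    [0, -0.006, 0.145, 0, 0, 0, 130],
    [0, -0.006, 0.145, 0, 0, 0, 170]
  ],
  "force": 50
}}

```text
clock: 19.68
position: [0.3949, -0.3076, 0.0067]
tool_rot: [3.141, 0.001, 2.62]
force: [-1.9, 3.1, 19.0]
grip_width: 0.0346
```

Call:
{"fn": "carry_out", "kwargs": {
  "series": [
    [0, 0, 0, 0, 0, 0, 200],
    [0, 0, 0, 0, 0, 0, 255],
    [0, 0, 0, 0, 0, 0, 255],
    [0, 0, 0, 0, 0, 0, 255]
  ],
  "force": 50
}}

```text
clock: 20.18
position: [0.3949, -0.3076, 0.0069]
tool_rot: [3.141, 0.001, 2.62]
force: [-2.1, 2.1, 12.4]
grip_width: 0.034
```

Call:
{"fn": "carry_out", "kwargs": {
  "series": [
    [0, 0, -0.01, 0, 0, 0, 255],
    [0, 0, -0.03, 0, 0, 0, 255],
    [0, 0, -0.06, 0, 0, 0, 255],
    [0, 0, -0.09, 0, 0, 0, 255],
    [0, 0, -0.12, 0, 0, 0, 255],
    [0, 0, -0.12, 0, 0, 0, 255]
  ]
}}

```text
clock: 20.92
position: [0.3953, -0.3081, 0.1285]
tool_rot: [3.141, 0.004, 2.62]
force: [0.2, 0.2, -1.8]
grip_width: 0.0339
```

```bash
python3 - <<'E'
from h import *
go(.649,.0265,.125,180)
im,d=imaging.grab_frame("wrist"); cv2.imwrite("pics/w8.png",im)
im,d=imaging.grab_frame("side"); cv2.imwrite("pics/s8.png",im)
E
```

```text
now 20.925 [ 0.3953 -0.3081  0.1285] [179.9   0.3 150.1] j7 1.68 F [ 0.2  0.2 -1.8] w 0.0339
shift [-0.053   0.4165  0.0041] turn [-0.     0.005 -0.522]
```

View pics/w8.png

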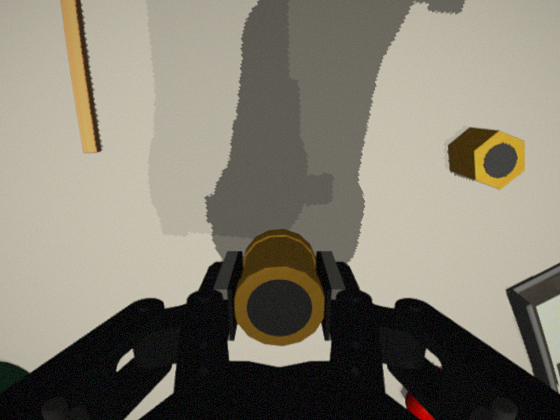

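View pics/s8.png

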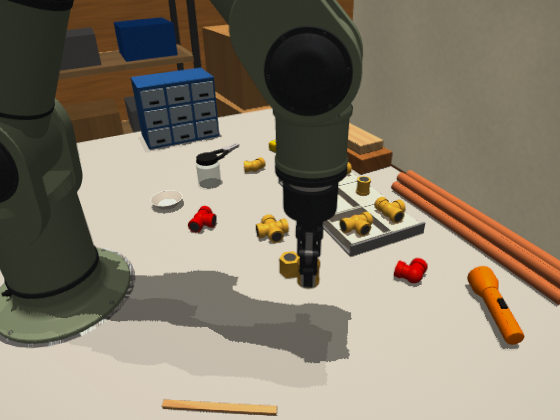

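Call:
{"fn": "carry_out", "kwargs": {
  "series": [
    [-0.002, 0.018, 0, 0, 0, -0.02, 255],
    [-0.006, 0.05, 0, 0, 0, -0.06, 255],
    [-0.011, 0.088, 0, 0, 0, -0.11, 255],
    [-0.016, 0.128, 0, 0, 0, -0.16, 255],
    [-0.022, 0.17, 0, 0, 0, -0.21, 255],
    [-0.027, 0.212, 0, 0, 0, -0.27, 255],
    [-0.032, 0.254, 0, 0, 0, -0.32, 255],
    [-0.038, 0.296, 0, 0, 0, -0.37, 255],
    [-0.043, 0.338, 0, 0, 0, -0.42, 255],
    [-0.048, 0.375, 0, 0, 0, -0.47, 255]
  ]
}}

```text
clock: 22.28
position: [0.6234, -0.0034, 0.1255]
tool_rot: [3.141, -0.001, 3.093]
force: [-1.0, -1.5, -1.9]
grip_width: 0.0341
```

```bash
python3 - <<'E'
from h import *
go(.649,.0265,.1,180)
E
```

```text
now 22.275 [ 0.6234 -0.0034  0.1255] [179.9  -0.  177.2] j7 1.43 F [-1.  -1.5 -1.9] w 0.0341
shift [-0.0242  0.0311  0.0255] turn [ 0.001 -0.001 -0.048]
```

Call:
{"fn": "carry_out", "kwargs": {
  "series": [
    [-0.012, 0.015, 0, 0, 0, -0.03, 255],
    [-0.022, 0.028, 0, 0, 0, -0.048, 255],
    [-0.024, 0.03, 0.01, 0, 0, -0.048, 255],
    [-0.024, 0.03, 0.025, 0, 0, -0.048, 255],
    [-0.024, 0.03, 0.025, 0, 0, -0.048, 255],
    [-0.024, 0.03, 0.025, 0, 0, -0.048, 255]
  ]
}}

```text
clock: 23.02
position: [0.6484, 0.0217, 0.1016]
tool_rot: [3.141, 0.001, 3.137]
force: [0.9, -0.7, -0.8]
grip_width: 0.0344
```

```bash
python3 - <<'E'
from h import *
go(.649,.0265,.0145,180)
im,d=imaging.grab_frame("side"); cv2.imwrite("pics/s9.png",cv2.resize(im[130:270,230:440],None,fx=3,fy=3,interpolation=3))
E
```

```text
now 23.025 [0.6484 0.0217 0.1016] [180.    0.  179.7] j7 1.43 F [ 0.9 -0.7 -0.8] w 0.0344
shift [-0.0005  0.0048  0.0871] turn [ 0.     0.001 -0.005]
```

View pics/s9.png

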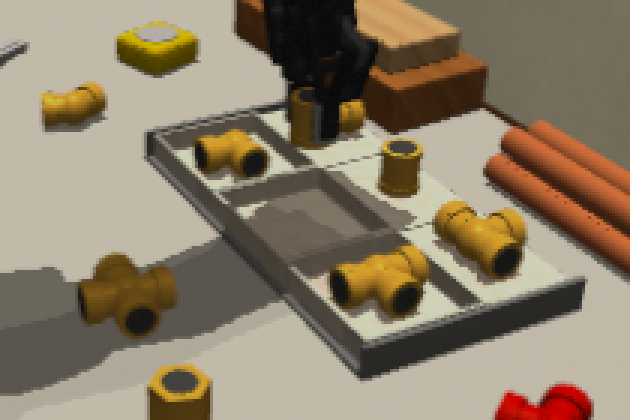

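Call:
{"fn": "carry_out", "kwargs": {
  "series": [
    [0, 0.004, 0.02, 0, 0, 0, 255],
    [0, 0.004, 0.045, 0, 0, 0, 255],
    [0, 0.004, 0.068, 0, 0, 0, 255],
    [0, 0.004, 0.078, 0, 0, 0, 255],
    [0, 0.004, 0.083, 0, 0, 0, 255],
    [0, 0.004, 0.085, 0, 0, 0, 255],
    [0, 0.004, 0.086, 0, 0, 0, 255],
    [0, 0.004, 0.086, 0, 0, 0, 255]
  ]
}}

```text
clock: 24.08
position: [0.6489, 0.0264, 0.0161]
tool_rot: [3.141, 0.002, 3.138]
force: [-0.4, -0.5, -1.4]
grip_width: 0.0343
```

Call:
{"fn": "carry_out", "kwargs": {
  "series": [
    [0, 0, 0.0005, 0, 0, 0, 255],
    [0, 0, 0.001, 0, 0, 0, 255],
    [0, 0, 0.001, 0, 0, 0, 255]
  ]
}}

```text
clock: 24.45
position: [0.6487, 0.0264, 0.0147]
tool_rot: [3.141, 0.001, 3.138]
force: [0.1, -0.2, -1.2]
grip_width: 0.0336
```

Call:
{"fn": "carry_out", "kwargs": {
  "series": [
    [0, 0, 0.0005, 0, 0, 0, 255],
    [0, 0, 0.001, 0, 0, 0, 255],
    [0, 0, 0.001, 0, 0, 0, 255]
  ]
}}

```text
clock: 24.82
position: [0.6488, 0.0264, 0.014]
tool_rot: [3.141, 0.001, 3.138]
force: [-2.1, 0.2, 5.5]
grip_width: 0.034
```

Call:
{"fn": "carry_out", "kwargs": {
  "series": [
    [0, 0, 0, 0, 0, 0, 140],
    [0, 0, 0, 0, 0, 0, 120],
    [0, 0, 0, 0, 0, 0, 90],
    [0, 0, 0, 0, 0, 0, 80],
    [0, 0, -0.02, 0, 0, 0, 80],
    [0, 0, -0.05, 0, 0, 0, 60],
    [0, 0, -0.09, 0, 0, 0, 0],
    [0, 0, -0.13, 0, 0, 0, 0],
    [0, 0, -0.15, 0, 0, 0, 0],
    [0, 0, -0.15, 0, 0, 0, 0]
  ]
}}

```text
clock: 26.08
position: [0.6495, 0.0263, 0.1666]
tool_rot: [3.141, 0.005, 3.138]
force: [-0.4, -0.5, 0.2]
grip_width: 0.0854
```

```bash
python3 - <<'E'
from h import *
go(.649,.0265,.0145,180)
im,d=imaging.grab_frame("wrist"); cv2.imwrite("pics/w10.png",im)
im,d=imaging.grab_frame("side"); cv2.imwrite("pics/s10.png",im)
E
```

```text
now 26.075 [0.6495 0.0263 0.1666] [179.9   0.3 179.8] j7 1.43 F [-0.4 -0.5  0.2] w 0.0854
shift [0.0012 0.     0.1521] turn [ 0.001  0.005 -0.004]
```

View pics/w10.png

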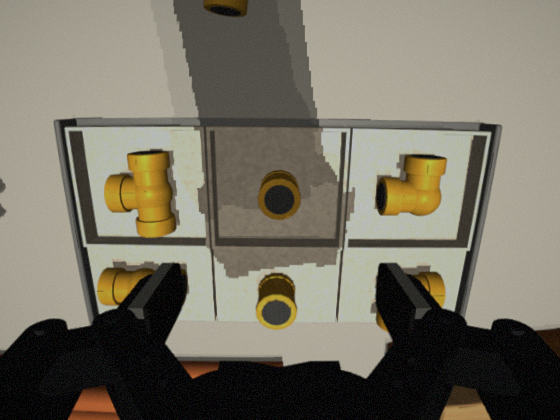

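View pics/s10.png

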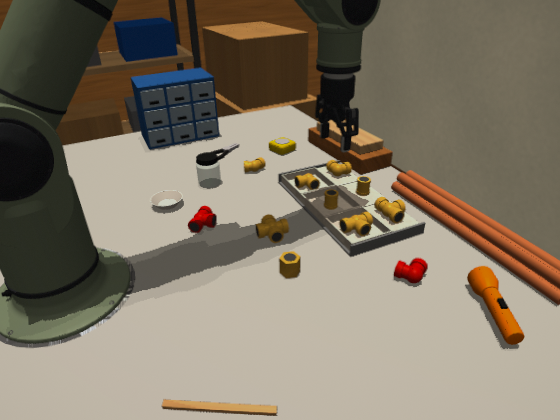

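```bash
python3 - <<'E'
from h import *
E_=w_ext(); im,d=imaging.grab_frame("wrist"); W=heights("wrist",d,E_)
hsv=cv2.cvtColor(im,cv2.COLOR_BGR2HSV); m=cv2.inRange(hsv,(12,110,30),(35,255,255))
m=cv2.morphologyEx(m,cv2.MORPH_CLOSE,np.ones((9,9)))
n,l,st,ce=cv2.connectedComponentsWithStats(m)
for i in range(1,n):
    if st[i,4]>500 and 120<ce[i][1]<240:
        p=plane("wrist",np.argwhere(l==i)[:,::-1],.0245,E_); print(ce[i].round(),p.mean(0)[:2].round(3),"top z",np.percentile(W[l==i][:,2],[90,97]).round(3))
from workcell import ticket
print(ticket.job_done())
E
```

```text
[143. 196.] [ 0.648 -0.095] top z [0.041 0.042]
[413. 190.] [0.643 0.144] top z [0.041 0.042]
[279. 195.] [0.648 0.026] top z [0.048 0.048]
the job is handed in; nothing more can be done
None
```

I put the tee, the right-angle elbow and the socket each into the bin with the matching sample, and handed the job in at about 26 s. The simulator gave no verdict.

- **Positions:** In the last wrist picture all three sit near the centre of their bins. The tee is at about (0.648, −0.095), the elbow at (0.643, 0.144) and the socket at (0.648, 0.026). The bin centres, measured from the first top view, are near x = 0.649 and y = −0.096, 0.149 and 0.0265.
- **Height and attitude:** Their tops measured about 42, 42 and 48 mm above the work surface; fittings resting flat on the 7 mm bin floor should read 42, 42 and 47 mm. The pictures show the tee and elbow flat and the socket on end.
- **Left alone:** The cross, obtuse elbow, hexagonal sleeve and jar look unmoved in the last side view. I did not measure their final positions.

The grip closings on the table read 10 to 19 N upward on the wrist, well under the limit. No check failed or disagreed.

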